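# Bring the next glued find under the curing lamp

## Task

Switch the curing lamp off at its toggle, turn the round table until the dark brown find is under the lamp and the table has clicked into its stop, then switch the lamp back on. Keep the lamp off for as long as the table is turning, leave every find lying in its dish, and do not push over or shift the two bottles and the dust blower that stand close round the station.

Things in the scene. Friction and masses are not known exactly. Their poses are not given: they have to be found in the camera images.
- station: Pale grey light-curing station, fixed. Origin: on the work surface below the axis of its round table; z up. Own +x axis: towards the lamp column (steel, 16 mm thick, 265 mm high, 126 mm from the table's axis). Own +y axis: towards the switch console, a box 86 (x) x 56 (y) mm centred 160 mm from the table's axis, top 54 mm above the surface. Round foot: radius 120 mm.
- table_axis (a point): Centre of the aluminium indexing table (disc, radius 104 mm), on its top face, 48 mm above the work surface; axes as the station's. It carries six round white dishes (53 mm wide, rim 8 mm and floor 2 mm above the table top) centred 72 mm from the axis, every 60 degrees, one of them under the lamp at every stop.
- post_0 (a point): Middle, 17 mm above the table top, of one of six equal upright turning posts of the round table (12 mm thick with a 13 mm black rubber band, 34 mm tall above the table top); moves with the table. Posts are centred 92 mm from the axis, half-way between neighbouring dishes: at 30 (this one), 90, 150, 210, 270, 330 degrees anticlockwise from the station's +x axis while joint find_table is 0.
- find_table (a joint): Angle of the round table, rad, 0 at the start, growing anticlockwise from above; turns endlessly both ways. A stop every 1.0472 rad (60 degrees), where a dish is exactly under the lamp. A sprung detent pulls it to the nearest stop with up to 0.3 N m (3.3 N at a post, most a quarter of the way to the next stop, none half-way); past half-way it runs on to the next stop.
- dish_0 (a point): Middle of a dish of the round table, 11 mm above the table top, moves with the table; the dish under the lamp while joint find_table is 0.
- dish_1 (a point): Middle of a dish of the round table, 11 mm above the table top, moves with the table; the dish 60 degrees anticlockwise (seen from above) from the lamp while joint find_table is 0.
- dish_2 (a point): Middle of a dish of the round table, 11 mm above the table top, moves with the table; the dish 120 degrees anticlockwise (seen from above) from the lamp while joint find_table is 0.
- dish_3 (a point): Middle of a dish of the round table, 11 mm above the table top, moves with the table; the dish 180 degrees anticlockwise (seen from above) from the lamp while joint find_table is 0.
- dish_4 (a point): Middle of a dish of the round table, 11 mm above the table top, moves with the table; the dish 240 degrees anticlockwise (seen from above) from the lamp while joint find_table is 0.
- dish_5 (a point): Middle of a dish of the round table, 11 mm above the table top, moves with the table; the dish 300 degrees anticlockwise (seen from above) from the lamp while joint find_table is 0.
- lamp_spot (a point): The spot under the lamp, fixed to the station: 72 mm from the table's axis along the station's +x axis, 12 mm above the table top (60 mm above the work surface). The black lamp head, 63 mm wide, hangs over it from 194 to 264 mm above the work surface. A find in the dish under the lamp has its middle within 12 mm of it in the horizontal.
- lamp_switch (a joint): Angle of the lamp's bat toggle, rad: 0 = on (leaning 0.35 rad from upright to the station's +x side, to the green dot), 0.70 = off (leaning 0.35 rad to the -x side, to the white dot). It snaps over its centre at 0.35 and rests only at either end; about 5 N at its tip starts it. It can be pushed over by a fingertip or carried over loosely between two fingertips.
- switch_pivot (a point): Pivot of the bat toggle, fixed, 58 mm above the work surface, 160 mm from the table's axis along the station's +y; axes as the station's. The toggle swings in the x-z plane. The steel bat is 40 mm long from here to its round end, 6 mm thick low down, 9 mm near the end. Brass bushing top: 62 mm above the surface. Two guard bars 34 mm long lie along x, 17 mm either side, top 65 mm above the surface.
- switch_tip (a point): Point on the bat of the toggle, on its centre line, 36 mm from the pivot (4 mm short of its round end); moves with the toggle.
- brown_find_mid (a point): Middle (half-way up) of the dark brown find, an earthy lump 22 x 33 x 18 mm, loose in one of the dishes; the one that must come under the lamp. It starts in one of the four dishes one or two stops to either side of the lamp. It may shift a few mm in its dish.
- cured_find_mid (a point): Middle of the pale tan find, 19 x 28 x 15 mm, loose in the dish that is under the lamp at the start; already cured.
- pale_find_a_mid (a point): Middle of another pale tan find, 23 x 32 x 19 mm, loose in its dish.
- pale_find_b_mid (a point): Middle of another pale tan find, 21 x 27 x 18 mm, loose in its dish.
- pale_find_c_mid (a point): Middle of another pale tan find, 24 x 30 x 18 mm, loose in its dish.
- solvent_bottle_mid (a point): Middle (108 mm up) of a standing white squeeze bottle with a red nozzle cap, 57 x 61 x 216 mm, loose; leave it alone.
- resin_bottle_mid (a point): Middle (88 mm up) of a standing white dropper bottle, 49 mm across, 176 mm tall, loose; leave it alone.
- dust_blower_mid (a point): Middle (28 mm up) of a black rubber dust blower lying on the surface, 53 x 111 x 55 mm, long side along its own y axis, loose; leave it alone.

How it is judged:
On the way, in this order (a step that is already met when the one before it is completed fails the run):
1. the lamp is switched off: the toggle rests at its off end (above 0.6 rad) (value of joint lamp_switch above 0.6 rad), for 0.2 s.
2. with the lamp still off, the table stands still at a stop (a dish within 4 mm of the lamp spot) and the dark brown find is within 18 mm of the lamp spot (value of joint lamp_switch above 0.6 rad and distance between brown_find_mid and lamp_spot below 0.018 m and horizontal distance between any of dish_0, dish_1, dish_2, dish_3, dish_4, dish_5 and lamp_spot below 0.004 m and velocity of joint find_table between -0.1 and 0.1 rad/s), for 0.3 s.
At the end, for the whole second after the job is handed in: The toggle rests at its on end (below 0.1 rad), the table stands still at a stop (a dish within 4 mm of the lamp spot, seen from above), the dark brown find is within 18 mm of the lamp spot, and each of the other four finds is within 18 mm of the middle of a dish (value of joint lamp_switch below 0.1 rad and distance between brown_find_mid and lamp_spot below 0.018 m and horizontal distance between any of dish_0, dish_1, dish_2, dish_3, dish_4, dish_5 and lamp_spot below 0.004 m and velocity of joint find_table between -0.1 and 0.1 rad/s and (distance between cured_find_mid and dish_0 below 0.018 m or distance between cured_find_mid and dish_1 below 0.018 m or distance between cured_find_mid and dish_2 below 0.018 m or distance between cured_find_mid and dish_3 below 0.018 m or distance between cured_find_mid and dish_4 below 0.018 m or distance between cured_find_mid and dish_5 below 0.018 m) and (distance between pale_find_a_mid and dish_0 below 0.018 m or distance between pale_find_a_mid and dish_1 below 0.018 m or distance between pale_find_a_mid and dish_2 below 0.018 m or distance between pale_find_a_mid and dish_3 below 0.018 m or distance between pale_find_a_mid and dish_4 below 0.018 m or distance between pale_find_a_mid and dish_5 below 0.018 m) and (distance between pale_find_b_mid and dish_0 below 0.018 m or distance between pale_find_b_mid and dish_1 below 0.018 m or distance between pale_find_b_mid and dish_2 below 0.018 m or distance between pale_find_b_mid and dish_3 below 0.018 m or distance between pale_find_b_mid and dish_4 below 0.018 m or distance between pale_find_b_mid and dish_5 below 0.018 m) and (distance between pale_find_c_mid and dish_0 below 0.018 m or distance between pale_find_c_mid and dish_1 below 0.018 m or distance between pale_find_c_mid and dish_2 below 0.018 m or distance between pale_find_c_mid and dish_3 below 0.018 m or distance between pale_find_c_mid and dish_4 below 0.018 m or distance between pale_find_c_mid and dish_5 below 0.018 m)); the robot touches nothing.
It fails at once if the table is turned away from its stops (no dish within 11 mm of the lamp spot, about 9 degrees) while the toggle is on the lamp's on side (below 0.35 rad) (value of joint lamp_switch below 0.35 rad and not (horizontal distance between any of dish_0, dish_1, dish_2, dish_3, dish_4, dish_5 and lamp_spot below 0.011 m)).
It fails at once if the solvent bottle is shifted by more than 15 mm or tipped by more than 0.25 rad (distance of solvent_bottle_mid from where it was at the start of the episode above 0.015 m or angle between solvent_bottle_mid's own z axis and vertical above 0.25 rad).
It fails at once if the resin bottle is shifted by more than 15 mm or tipped by more than 0.25 rad (distance of resin_bottle_mid from where it was at the start of the episode above 0.015 m or angle between resin_bottle_mid's own z axis and vertical above 0.25 rad).
It fails at once if the dust blower is shifted by more than 15 mm (distance of dust_blower_mid from where it was at the start of the episode above 0.015 m).
It also fails if it takes over 72 s, if anything falls off the work surface, if the arm or the gripper's body presses on something with over 40 N, if the wrist force passes 120 N, or if a joint passes its speed limit or range.

## Robot

A 6-joint arm with a two-finger parallel gripper is mounted at the origin on the work surface; the furniture and walls round the work are solid. World frame = base frame: x ahead of the robot, y to its left, z up, the work surface at z = 0. Lengths are in m, angles in rad, forces in N, time in s.
With the tool pointing down it reaches from about 0.325 to 0.9 m from the base axis. Payload 3.5 kg.
Tool frame: the origin (TCP) lies on the centre line of the jaws, within the pads' length; the fingertips stand manip.tip_extent ahead of it and the grasp point (between the pads) lies 5 mm behind it (manip.tip_extent is the distance from the TCP to the fingertips, in m); x points along the fingers, z is the direction in which the jaws open and shut, and the axes are right-handed (so a half turn about x gives the same grasp; the last joint's range is limited). The gripper opens to 85 mm and grips with 20 to 120 N. Pads are 22 mm wide; open, the fingers measure 114 mm over their backs; the gripper's body (76 mm by 85 mm) begins 54 mm behind the grasp point. The pads swing forward as they close: fully open they stand 13 mm farther back than shut.
Start: joints at [-0.103, 0.276, -0.026, 1.268, 0, 1.467], TCP at [0.625, -0, 0.245] pointing down, gripper open.
Joint ranges: [-3.12, 3.12], [-0.85, 1.88], [-1.08, 1.24], [-1.95, 2.15], [-1.57, 1.53], [-3.14, 3.14]. Speed limits (rad/s): [2.57, 2.57, 3.14, 3.14, 3.14, 3.14].

## Interface

Orientations are given as a unit quaternion [w, x, y, z].
In Python, from cell import manip, read_camera, camera_params gives the robot as it stands.
- The arm moves only by the tool carry_out, never from a script. Its argument "targets" is one flat list of numbers, 5 for each row, row after row: the shift along the tool's x, y, z in cm, then the turn about the tool's x in degrees, then the closure, from 0 (fully open) to 1 (shut). In form: [dx, dy, dz, twist, jaw, dx, dy, dz, twist, jaw, ...]. A call has 1 to 12 rows; each row shifts and turns the commanded pose from where the row before left it, along the tool's axes as they then stand; what a row does not reach is not made up. A row lasts 1/8 s, in which the tool goes at most 62.5 mm and 10.7 degrees, less where a joint would pass 70% of its speed; a pose out of reach is approached as far as the arm can. A call with a gripper value outside its range is refused whole. The fingers move at their own pace and stop on an object; the grip force is fixed at half the most. Time passes only in rows, so rows that do not move let the fingers close. It gives the time, the measured TCP pose, the force and the opening at its end, in the units of the state.
- manip.get_obs(): the state, without advancing time (a new reading comes with each control period).
- read_camera(name): name is "scene" or "side" or "wrist"; returns the picture (480x640x3 uint8, red, green, blue); there is no depth.
- camera_params(name): a dict with "fx", "fy", "cx", "cy" (pixels), "rvec" (rotation vector, rad) and "tvec" (3), from world to camera coordinates, as OpenCV has them. Camera axes: x right, y down, z forward; pixel columns grow to the right and rows downward; lengths in m; the calibration is good to about 2 mm. A picture is of the moment at which its call begins: read the wrist's pose just before it. camera_params takes no time and is no camera call; for the wrist camera it gives the pose at the moment of the call.
- manip.sign_off(): hands the job in, once; it reports no verdict.
The state is a dict: "clock": time; "joint_pos": joint angles; "joint_velocities": joint speeds; "joint_efforts": joint torques, N m; "tcp_pos": TCP position; "orientation": TCP orientation; "wrist_force": force on the tool from outside, world axes, zero at the start; "wrist_torque": the same for the moment, N m; "gripper_width": finger opening in m.
Only numpy, scipy, OpenCV 4.12 (cv2) and the standard library are available. Lean on these libraries where they do the work, as an engineer would, in place of code of your own. Each camera call takes 0.05 s, during which the arm holds its last target.

## Working session

There is one attempt and no reset: what is moved stays moved. The work goes in short steps, Python scripts to look and compute and a tool call to move; the robot and the scene stay as the last step left them, time stands still between calls to the robot, and variables do not carry over. Pictures are saved under pics/ and viewed, and the job is handed in when it is done.

Besides the shell and the picture viewer there is one more tool, called after "Emit:" as name(argument=value, ...) on one line, values as JSON. carry_out: Moves the arm, as the interface text tells. Its arguments: {"type":"object","properties":{"targets":{"type":"array","items":{"type":"number"}}},"required":["targets"]}

```bash
ls; mkdir -p pics; python3 - <<'E'
from cell import manip, read_camera, camera_params
import cv2
o=manip.get_obs();print(o); print(manip.tip_extent)
for n in("scene","side","wrist"):
    p=camera_params(n);print(n,p)
    cv2.imwrite(f"pics/{n}0.png",read_camera(n)[:,:,::-1])
E
```

```text
pics
{'clock': 0.0, 'joint_pos': array([-1.03424440e-01,  2.77146232e-01, -2.79216132e-02,  1.26795790e+00,
       -1.38289466e-05,  1.46740614e+00]), 'joint_velocities': array([ 3.26228921e-04, -2.37584681e-04,  1.08576908e-03, -2.93138317e-03,
       -4.40928698e-04, -3.62018177e-05]), 'joint_efforts': array([-1.23772923e-03, -4.45513523e+01,  2.95201170e+01,  1.64704624e-02,
       -2.18722530e-04, -1.59438730e-05]), 'tcp_pos': array([6.24249194e-01, 4.88427075e-05, 2.44132232e-01]), 'orientation': array([7.06321830e-01, 8.86041150e-05, 7.07890854e-01, 6.43942047e-05]), 'wrist_force': array([ 0.24471633,  0.18459414, -0.23195066]), 'wrist_torque': array([ 0.00495929, -0.03639265,  0.03899266]), 'gripper_width': 0.08546259145871397}
0.014
scene {'fx': 464.3532966367868, 'fy': 464.3532966367868, 'cx': 323.8974326655427, 'cy': 240.87263517281974, 'rvec': array([ 2.04663453, -0.69585803,  0.41396492]), 'tvec': array([-0.37436904,  0.2498906 ,  0.63544735])}
side {'fx': 457.15691613252403, 'fy': 457.15691613252403, 'cx': 325.377759811428, 'cy': 240.5188920496919, 'rvec': array([ 2.16716598, -0.37676008,  0.18667133]), 'tvec': array([-0.47493095,  0.18197582,  0.72522481])}
wrist {'fx': 350.19647334530725, 'fy': 350.19647334530725, 'cx': 311.3697110728049, 'cy': 237.6141148328308, 'rvec': array([-2.85693377e+00,  1.44619974e-03,  1.62359320e-03]), 'tvec': array([-0.6244531 , -0.03649368,  0.37865204])}
```

View pics/scene0.png

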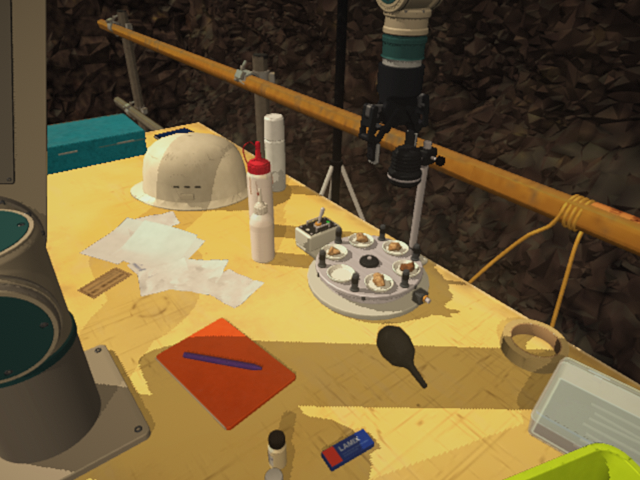

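View pics/side0.png

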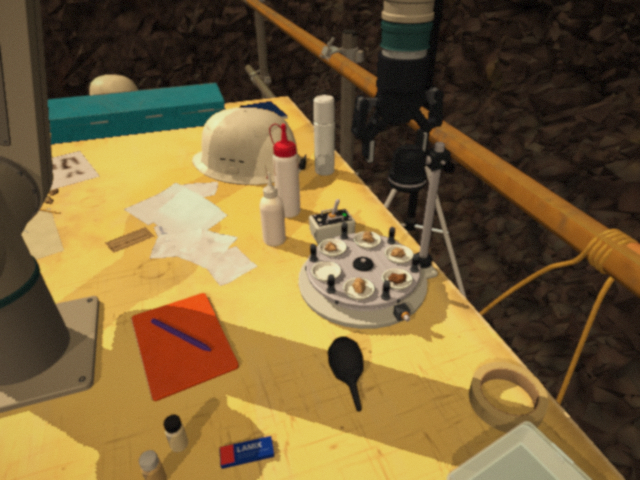

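View pics/wrist0.png

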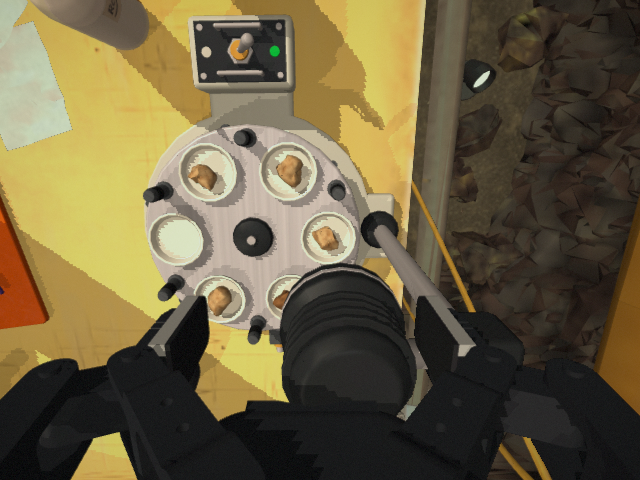

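Wrist view: table centre is near (252,238), the toggle knob near (245,40) leaning to the green dot at (274,51), and the column base near (380,230). The dish partly hidden by the lamp at (285,297) probably holds the brown find. I'll zoom in to check.

```bash
python3 - <<'E'
import cv2, numpy as np
a=cv2.imread("pics/scene0.png")[200:320,240:440];b=cv2.imread("pics/side0.png")[190:330,250:450]
c=cv2.imread("pics/wrist0.png")[0:340,130:430]
cv2.imwrite("pics/z1.png",np.hstack([cv2.resize(a,(400,300),interpolation=2),cv2.resize(b,(400,300),interpolation=2)]))
cv2.imwrite("pics/z2.png",cv2.resize(c,(529,600),interpolation=2))
E
```

```text
(no output)
```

View pics/z1.png

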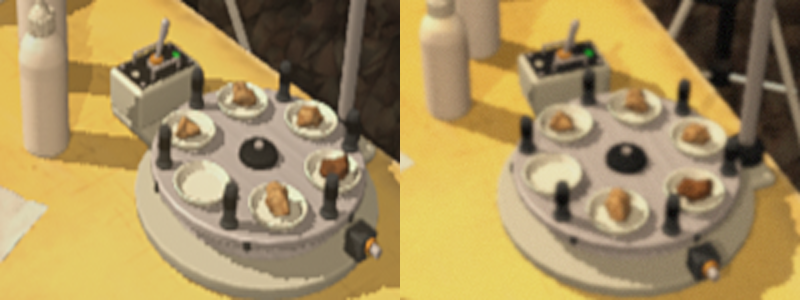

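View pics/z2.png

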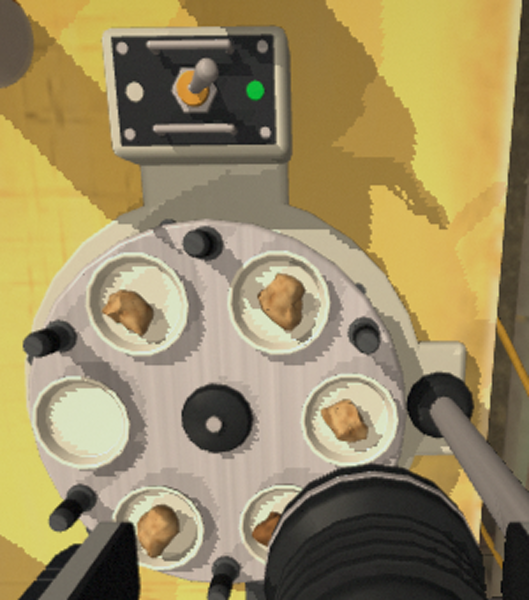

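The dark brown find is in dish_5, at (397,280) in the side view, so the table must turn +60° (anticlockwise). Next I'll get the poses.

```bash
cat > h.py <<'E'
import cv2, numpy as np
from cell import manip, read_camera, camera_params
def KRt(p):
    K=np.array([[p['fx'],0,p['cx']],[0,p['fy'],p['cy']],[0,0,1]]);return K,cv2.Rodrigues(np.array(p['rvec']))[0],np.array(p['tvec'])
def plane(p,uv,z):
    K,R,t=KRt(p);d=R.T@np.linalg.inv(K)@np.array([uv[0],uv[1],1.]);c=-R.T@t
    return c+d*(z-c[2])/d[2]
def proj(p,X):
    K,R,t=KRt(p);x=K@(R@np.asarray(X)+t);return x[:2]/x[2]
def tri(p1,u1,p2,u2):
    P=[np.hstack([R,t[:,None]]) for K,R,t in (KRt(p1),KRt(p2))]
    P=[KRt(p)[0]@m for p,m in zip((p1,p2),P)]
    X=cv2.triangulatePoints(P[0],P[1],np.array(u1,float),np.array(u2,float));return (X[:3]/X[3]).ravel()
E
python3 - <<'E'
from h import *
p=camera_params("wrist");K,R,t=KRt(p);print("cam",-R.T@t)
# hub/dishes approx from zoom (scale 300/529)
s=300/529.
f=lambda u,v:(130+u*s,v*s)
for n,(u,v),z in [("d0",(351,422),.056),("d1",(279,303),.056),("d2",(137,303),.056),("d3",(82,422),.056),("d4",(158,528),.056),("green",(256,90),.054),("white",(135,92),.054),("tip",(206,68),.092),("hex",(193,90),.06)]:
    print(n,plane(p,f(u,v),z).round(4))
im=cv2.imread("pics/wrist0.png");h=cv2.cvtColor(im,cv2.COLOR_BGR2HSV)
g=cv2.inRange(h,(50,150,80),(75,255,255));g[:,400:]=0;M=cv2.moments(g);print(M['m10']/M['m00'],M['m01']/M['m00'],M['m00']/255)
ps,pd=camera_params("scene"),camera_params("side")
for n,u,v in [("solvent cap",(258,165),(285,148)),("resin neck",(261,208),(269,186)),("lamp mid",(404,163),(407,170))]:
    print(n,tri(ps,u,pd,v).round(3))
print(plane(pd,(346,360),.028),plane(pd,(359,408),.01),plane(ps,(394,345),.028),plane(ps,(425,386),.01))
E
```

```text
cam [0.62495937 0.07058572 0.37319735]
d0 [ 0.6413 -0.0239  0.056 ]
d1 [0.604  0.0391 0.056 ]
d2 [0.5319 0.0392 0.056 ]
d3 [ 0.4971 -0.0238  0.056 ]
d4 [ 0.5332 -0.0863  0.056 ]
green [0.5951 0.1369 0.054 ]
white [0.5386 0.1362 0.054 ]
tip [0.5785 0.1371 0.092 ]
hex [0.5668 0.1357 0.06  ]
274.40860215053766 50.75268817204301 93.0
solvent cap [0.513 0.282 0.155]
resin neck [0.447 0.169 0.126]
lamp mid [ 0.638 -0.022  0.23 ]
[ 0.46480939 -0.20225222  0.028     ] [ 0.45672396 -0.27238327  0.01      ] [ 0.46233412 -0.19733264  0.028     ] [ 0.45295855 -0.2734319   0.01      ]
```

Emit:
carry_out(targets=[-4,0,0,0,0,-4,0,0,0,0,0,4,-1.5,0,0.7,0,5,-1.5,0,0.7,0,4.6,-1.4,0,0.7,0,0,0,0,0.7,0,0,0,0,0.7])

```text
clock: 1.02
tcp_pos: [0.581, 0.1358, 0.325]
orientation: [0.707, -0.0, 0.707, -0.0]
wrist_force: [0.8, -0.8, 0.2]
gripper_width: 0.0257
```

```bash
python3 - <<'E'
from h import *
o=manip.get_obs();print(o['clock'],o['tcp_pos'],o['gripper_width'],o['wrist_force'])
p=camera_params("wrist");np.save("w1.npy",p)
cv2.imwrite("pics/wrist1.png",read_camera("wrist")[:,:,::-1])
E
```

```text
1.025 [0.58095238 0.13582174 0.32500964] 0.025676775566711305 [ 0.77457946 -0.83308208  0.22194221]
```

View pics/wrist1.png

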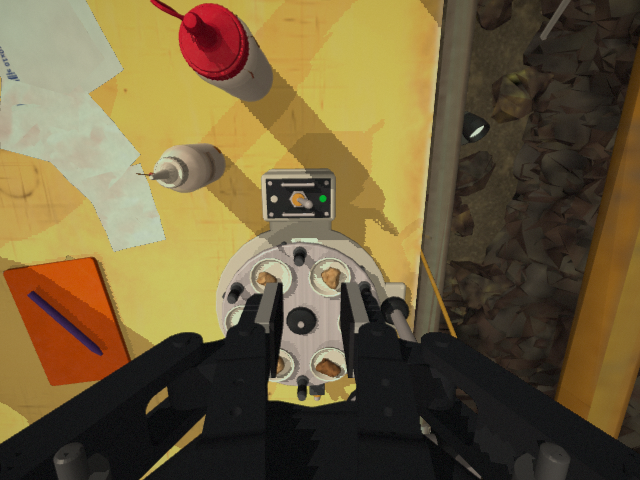

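The wrist view from above shows the green dot at (323,198), the white dot at (274,198), the resin bottle base edge at about (222,160), the solvent bottle's lower edge at about (268,90) and the brown find at (330,367).

```bash
python3 - <<'E'
from h import *
p=np.load("w1.npy",allow_pickle=True).item()
for n,u,z in [("green",(323,198.5),.054),("white",(274,198.5),.054),("knob",(307,203),.093),("hex",(298,199),.06),("resin base edge",(223,158),.01),("resin neck",(163,173),.14),("solv base edge",(270,82),.01),("solv shoulder c",(215,42),.16),("hub",(301,321),.06)]:
    print(n,plane(p,u,z).round(4))
im=cv2.imread("pics/wrist1.png");h=cv2.cvtColor(im,cv2.COLOR_BGR2HSV)
g=cv2.inRange(h,(50,150,60),(75,255,255));g[:,400:]=0;M=cv2.moments(g);print(plane(p,(M['m10']/M['m00'],M['m01']/M['m00']),.054))
E
```

```text
green [0.5949 0.1361 0.054 ]
white [0.5385 0.1361 0.054 ]
knob [0.577  0.1382 0.093 ]
hex [0.5664 0.1366 0.06  ]
resin base edge [0.4722 0.179  0.01  ]
resin neck [0.4501 0.1741 0.14  ]
solv base edge [0.5334 0.2657 0.01  ]
solv shoulder c [0.5092 0.2734 0.16  ]
hub [ 0.5684 -0.0186  0.06  ]
[0.59427454 0.13666646 0.054     ]
```

Emit:
carry_out(targets=[5,0,-0.4,0,0.7,5,0,0,0,0.7,5,0,0,0,0.7,3,0,0,0,0.7,1.5,0,0,0,0.7,0,0,0,0,0.7])

```text
clock: 1.82
tcp_pos: [0.5768, 0.1351, 0.1296]
orientation: [0.706, 0.0, 0.708, -0.001]
wrist_force: [-0.3, 0.7, 1.4]
gripper_width: 0.0258
```

```bash
python3 - <<'E'
from h import *
o=manip.get_obs();print(o['clock'],o['tcp_pos'],o['gripper_width'],o['wrist_force'])
cv2.imwrite("pics/wrist2.png",read_camera("wrist")[:,:,::-1])
a=read_camera("scene")[150:330,220:420,::-1]
cv2.imwrite("pics/scene2.png",cv2.resize(a,(666,600),interpolation=2))
E
```

```text
1.825 [0.57676319 0.13513305 0.12956169] 0.02583829147316399 [-0.34172788  0.68343854  1.42890499]
```

View pics/wrist2.png

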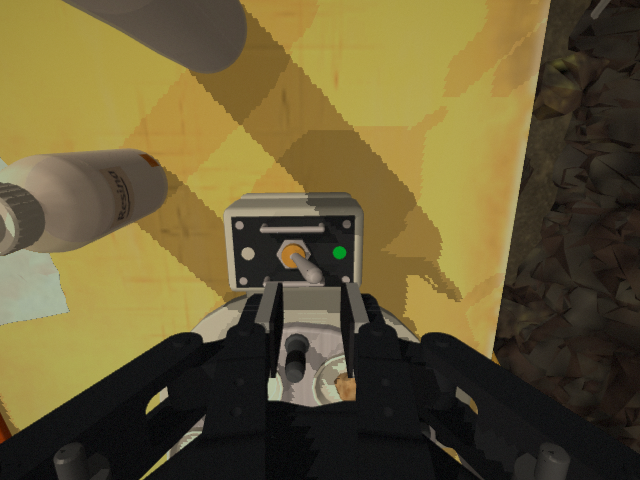

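View pics/scene2.png

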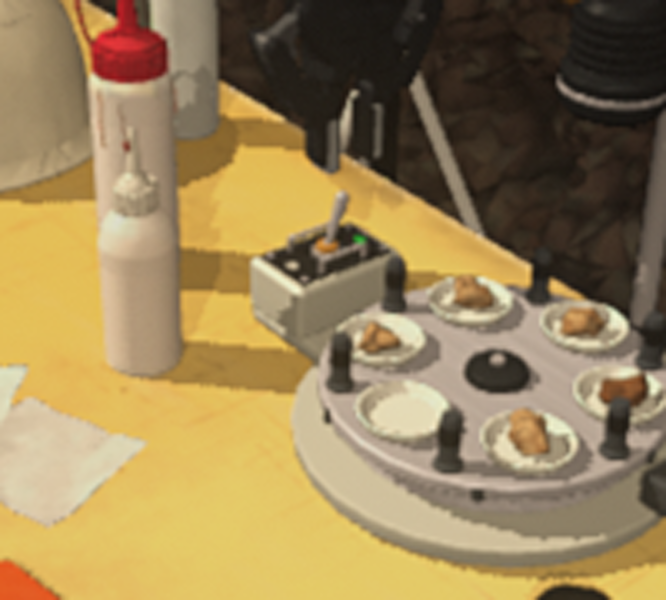

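The toggle (tip at (313,276) in the wrist view) sits between the finger columns and the bottles are clear. I'll go down and carry it over.

Emit:
carry_out(targets=[2,0.1,0,0,0.7,1.9,0,0,0,0.7,0,0,0,0,0.7,0,0,-0.7,0,0.7,0,0,-0.7,0,0.7,0,0,-0.7,0,0.7,0,0,-0.5,0,0.7,0,0,-0.4,0,0.7,0,0,0,0,0.7,0,0,0,0,0.7])

```text
clock: 3.18
tcp_pos: [0.5484, 0.1371, 0.092]
orientation: [0.708, 0.0, 0.706, 0.0]
wrist_force: [4.7, 0.8, 2.9]
gripper_width: 0.0255
```

```bash
python3 - <<'E'
from h import *
o=manip.get_obs();print(o['clock'],o['tcp_pos'],o['gripper_width'],o['wrist_force'])
cv2.imwrite("pics/wrist3.png",read_camera("wrist")[:,:,::-1])
a=read_camera("scene")[150:330,220:420,::-1]
cv2.imwrite("pics/scene3.png",cv2.resize(a,(666,600),interpolation=2))
E
```

```text
3.175 [0.54839541 0.13708786 0.09203584] 0.025468616378468388 [4.70172589 0.75603252 2.8802131 ]
```

View pics/wrist3.png

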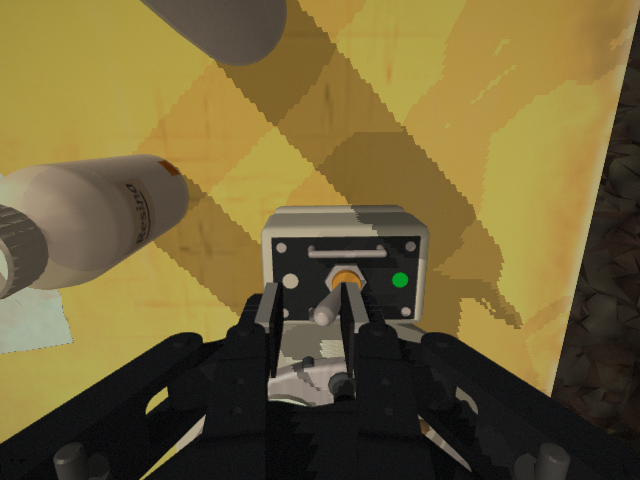

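View pics/scene3.png

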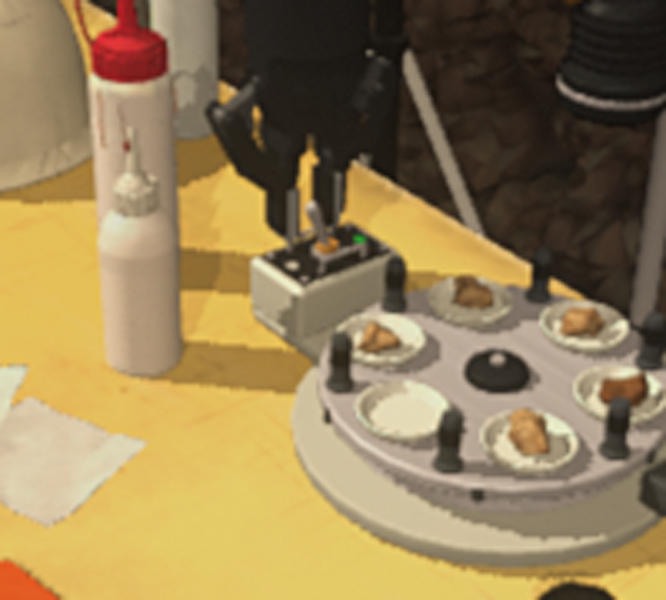

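The toggle now leans to the white dot, at (325,315) in the wrist view. I'll ease off, rise, go to the post at 150° and turn the jaws 90°.

Emit:
carry_out(targets=[0,0,0.6,0,0.7,-4,0,0,0,0.7,-5,0,0,0,0.7,-5,0,0,0,0.7,0,-3.9,-2.3,-10,0.7,0,0,0,-10,0.7,0,0,0,-10,0.7,0,0,0,-10,0.7,0,0,0,-10,0.7,0,0,0,-10,0.7,0,0,0,-10,0.7,0,0,0,-10,0.7])

```text
clock: 4.78
tcp_pos: [0.5274, 0.098, 0.2294]
orientation: [0.538, -0.455, 0.542, 0.458]
wrist_force: [-0.2, 0.7, 0.2]
gripper_width: 0.026
```

Emit:
carry_out(targets=[0,0,0,-10,0.7,0,2.2,-4,0,0.7,0,2.2,-3.6,0,0.7,0,0,0,0,0.7])

```text
clock: 5.28
tcp_pos: [0.4822, 0.0209, 0.2295]
orientation: [0.499, -0.497, 0.502, 0.501]
wrist_force: [0.6, 0.2, -0.5]
gripper_width: 0.0257
```

```bash
python3 - <<'E'
from h import *
o=manip.get_obs();print(o['clock'],o['tcp_pos'],o['orientation'],o['gripper_width'],o['wrist_force'],o['joint_pos'])
p=camera_params("wrist");np.save("w4.npy",p)
cv2.imwrite("pics/wrist4.png",read_camera("wrist")[:,:,::-1])
cv2.imwrite("pics/side4.png",cv2.resize(read_camera("side")[140:340,230:450,::-1],(660,600),interpolation=2))
E
```

```text
5.275 [0.48224928 0.02088163 0.2294726 ] [ 0.49913093 -0.49732613  0.50232226  0.50120592] 0.025727801977691728 [ 0.598895    0.20159599 -0.49728162] [-9.07823052e-02  3.77640453e-02 -3.42786761e-01  1.19734988e+00
  5.49559276e-05 -8.78613414e-02]
```

View pics/wrist4.png

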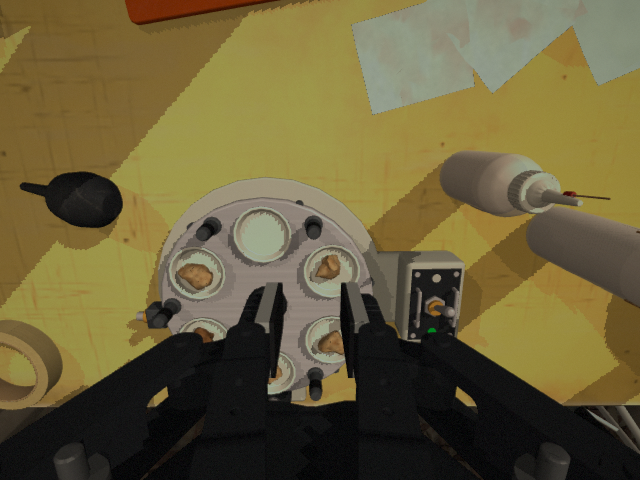

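View pics/side4.png

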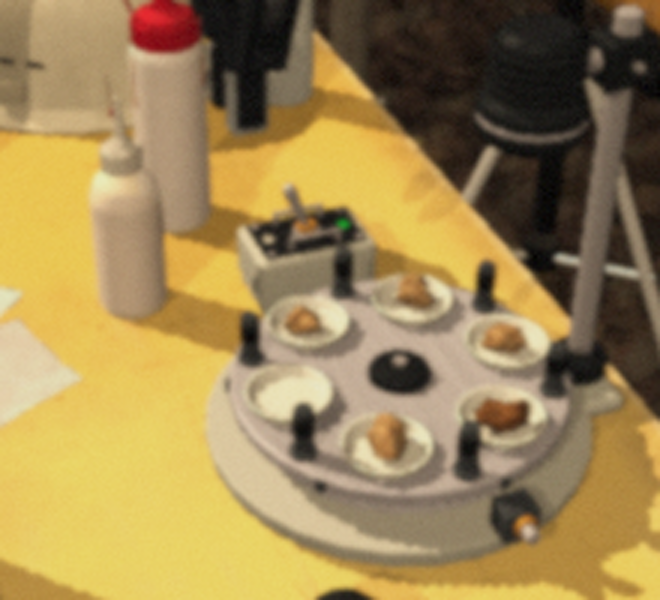

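```bash
python3 - <<'E'
from h import *
p=np.load("w4.npy",allow_pickle=True).item()
print("off",proj(p,(.5544,.1364,.0918)),"on",proj(p,(.579,.1364,.0918)))
c=np.array([.569,-.0238])
for a in (150,210):
    b=np.deg2rad(a);q=c+.092*np.array([np.cos(b),np.sin(b)])
    print(a,q,proj(p,(*q,.082)),proj(p,(*q,.048)))
E
python3 -c "
import cv2
cv2.imwrite('pics/z4.png',cv2.resize(cv2.imread('pics/wrist4.png')[170:330,140:360],(770,560),interpolation=2))"
```

```text
off [449.52198085 312.1454868 ] on [446.54935518 337.87005967]
150 [0.48932566 0.0222    ] [314.02244729 235.30807338] [313.74709808 225.32227265]
210 [ 0.48932566 -0.0698    ] [201.92557179 235.74597234] [213.09860706 225.71829834]
```

View pics/z4.png

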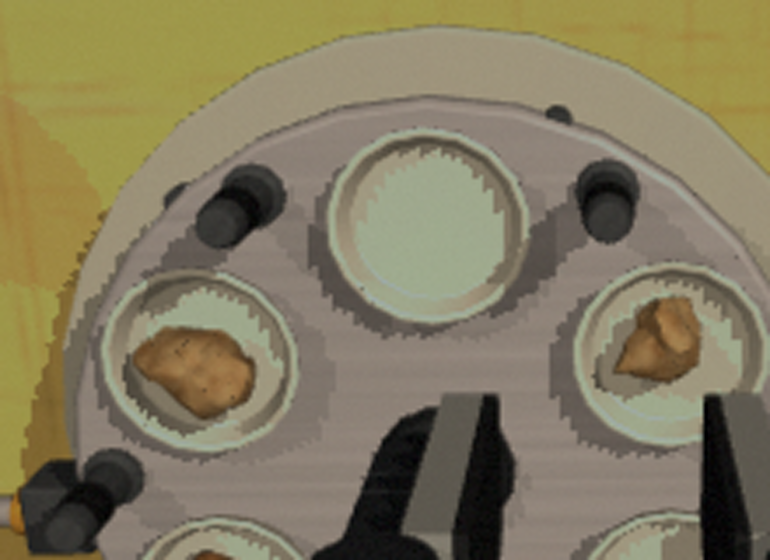

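The toggle is off: its tip is at (449,313), against a predicted 449.5,312 for off. The post at 150° is near (.487,.022). I'll go down over it.

Emit:
carry_out(targets=[5,-0.2,0.1,0,0.7,5,0,0,0,0.7,2,0,0,0,0.7,0,0,0,0,0.7])

```text
clock: 5.88
tcp_pos: [0.4859, 0.0241, 0.109]
orientation: [0.498, -0.499, 0.501, 0.502]
wrist_force: [-0.5, -0.5, 0.4]
gripper_width: 0.0258
```

```bash
python3 - <<'E'
from h import *
o=manip.get_obs();print(o['clock'],o['tcp_pos'],o['gripper_width'],o['wrist_force'])
cv2.imwrite("pics/wrist5.png",read_camera("wrist")[:,:,::-1])
cv2.imwrite("pics/scene5.png",cv2.resize(read_camera("scene")[170:320,280:440,::-1],(640,600),interpolation=2))
c=np.array([.569,-.0238]);P=np.array([.485,.023]);f=0
for th in np.arange(155,211,5):
    q=c+.097*np.array([np.cos(np.deg2rad(th)),np.sin(np.deg2rad(th))]);d=q-P;r=np.deg2rad(f)
    print(th,q.round(4),"dy %.2f dz %.2f"%(100*(-np.cos(r)*d[0]-np.sin(r)*d[1]),100*(-np.sin(r)*d[0]+np.cos(r)*d[1])));P=q;f+=2.5
E
```

```text
5.875 [0.48585525 0.0240803  0.10896341] 0.02581979369821515 [-0.47397892 -0.46080823  0.37089889]
155 [0.4811 0.0172] dy 0.39 dz -0.58
160 [0.4778 0.0094] dy 0.36 dz -0.77
165 [0.4753 0.0013] dy 0.32 dz -0.78
170 [ 0.4735 -0.007 ] dy 0.29 dz -0.80
175 [ 0.4724 -0.0153] dy 0.25 dz -0.81
180 [ 0.472  -0.0238] dy 0.22 dz -0.82
185 [ 0.4724 -0.0323] dy 0.18 dz -0.83
190 [ 0.4735 -0.0406] dy 0.15 dz -0.83
195 [ 0.4753 -0.0489] dy 0.11 dz -0.84
200 [ 0.4778 -0.057 ] dy 0.07 dz -0.84
205 [ 0.4811 -0.0648] dy 0.04 dz -0.85
210 [ 0.485  -0.0723] dy -0.00 dz -0.85
```

View pics/wrist5.png

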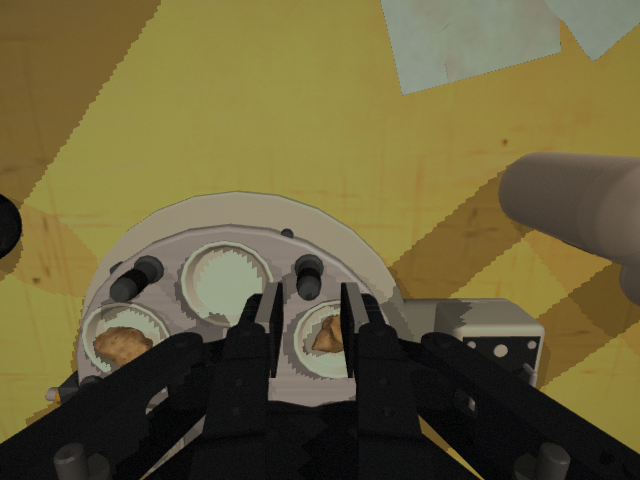

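View pics/scene5.png

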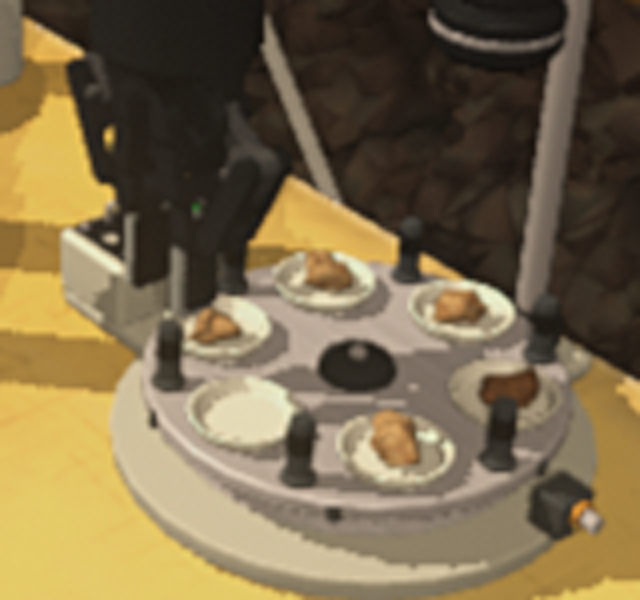

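The post (310,280) is centred between the fingers, so I'll go down the last 3 cm.

Emit:
carry_out(targets=[1.5,0,-0.1,0,0.7,1.5,0,0,0,0.7,0,0,0,0,0.7])

```text
clock: 6.35
tcp_pos: [0.4865, 0.0221, 0.0798]
orientation: [0.499, -0.499, 0.501, 0.501]
wrist_force: [0.3, -0.8, -0.4]
gripper_width: 0.0258
```

```bash
python3 - <<'E'
from h import *
o=manip.get_obs();print(o['clock'],o['tcp_pos'],o['gripper_width'],o['wrist_force'])
cv2.imwrite("pics/both6.png",np.hstack([cv2.resize(read_camera(n)[200:320,y:y+140,::-1],(400,343),interpolation=2) for n,y in(("scene",290),("side",290))]))
E
```

```text
6.35 [0.48645482 0.02207484 0.07981183] 0.025795833845761167 [ 0.34385175 -0.83886764 -0.3787856 ]
```

View pics/both6.png

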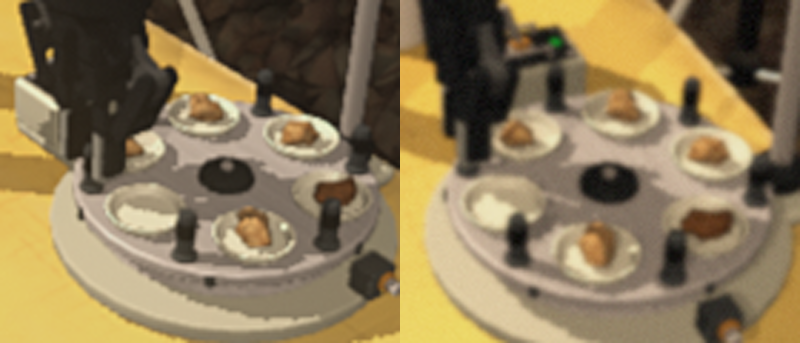

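The post is straddled and its foot is visible below the fingers. Now I'll carry it round the arc, 60° anticlockwise.

Emit:
carry_out(targets=[0,0.5,-0.5,-2.5,0.7,0,0.36,-0.77,-2.5,0.7,0,0.32,-0.78,-2.5,0.7,0,0.29,-0.8,-2.5,0.7,0,0.25,-0.8,-2.5,0.7,0,0.22,-0.82,-2.5,0.7,0,0.18,-0.83,-2.5,0.7,0,0.15,-0.83,-2.5,0.7,0,0.11,-0.84,-2.5,0.7,0,0.07,-0.84,-2.5,0.7,0,0.04,-0.85,-2.5,0.7,0,0,-0.85,-2.5,0.7])

```text
clock: 7.95
tcp_pos: [0.4876, -0.073, 0.0819]
orientation: [-0.353, 0.613, -0.353, -0.612]
wrist_force: [-0.5, -0.2, 0.3]
gripper_width: 0.0256
```

Emit:
carry_out(targets=[0,0,0,0,0.7,0,0,0,0,0.7])

```text
clock: 8.2
tcp_pos: [0.487, -0.0725, 0.0815]
orientation: [-0.354, 0.612, -0.354, -0.612]
wrist_force: [0.4, 0.6, -0.9]
gripper_width: 0.0254
```

```bash
python3 - <<'E'
from h import *
o=manip.get_obs();print(o['clock'],o['tcp_pos'],o['gripper_width'],o['wrist_force'])
cv2.imwrite("pics/both7.png",np.hstack([cv2.resize(read_camera(n)[200:320,y:y+140,::-1],(400,343),interpolation=2) for n,y in(("scene",290),("side",290))]))
cv2.imwrite("pics/wrist7.png",read_camera("wrist")[:,:,::-1])
E
```

```text
8.2 [ 0.48698079 -0.07245153  0.08151523] 0.02541597860693628 [ 0.39105625  0.55380778 -0.88630228]
```

View pics/both7.png

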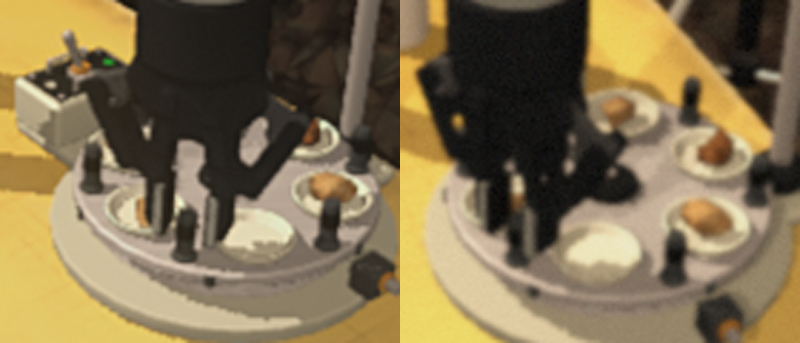

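View pics/wrist7.png

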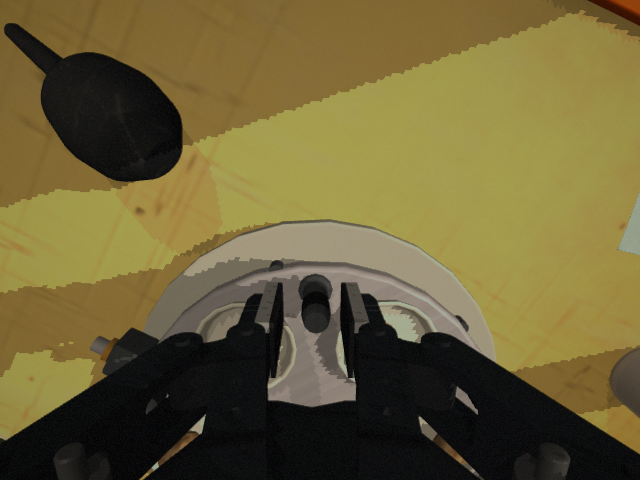

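The post stands free in the middle of the gap at (316,300), and the brown find is in the dish under the lamp. I'll rise and turn the jaws back.

Emit:
carry_out(targets=[-4,0,0,0,0.7,-5,0,0,0,0.7,-5,0,0,10,0.7,0,0,0,10,0.7,0,0,0,10,0.7,0,0,0,10,0.7,0,0,0,10,0.7,0,0,0,10,0.7,0,0,0,10,0.7,0,0,0,10,0.7,0,0,0,10,0.7,0,0,0,10,0.7])

```text
clock: 9.85
tcp_pos: [0.4867, -0.0722, 0.2212]
orientation: [0.697, -0.121, 0.697, 0.121]
wrist_force: [-0.4, 0.3, 0.4]
gripper_width: 0.0259
```

Emit:
carry_out(targets=[0,0,0,10,0.7,0,0,0,10,0.7,0,5,1.7,0,0.7,0,5,1.7,0,0.7,0,5,1.8,0,0.7,0,5.9,1.8,0,0.7,0,0,0,0,0.7])

```text
clock: 10.72
tcp_pos: [0.5575, 0.1402, 0.2211]
orientation: [0.707, -0.002, 0.707, 0.002]
wrist_force: [-0.0, -0.9, 0.0]
gripper_width: 0.0253
```

```bash
python3 - <<'E'
from h import *
o=manip.get_obs();print(o['clock'],o['tcp_pos'],o['orientation'],o['gripper_width'],o['wrist_force'])
p=camera_params("wrist")
im=read_camera("wrist")[:,:,::-1]
cv2.imwrite("pics/wrist8.png",im)
print("off",proj(p,(.5544,.1364,.0918)),"on",proj(p,(.579,.1364,.0918)))
cv2.imwrite("pics/both8.png",np.hstack([cv2.resize(read_camera(n)[200:320,y:y+140,::-1],(400,343),interpolation=2) for n,y in(("scene",290),("side",290))]))
E
```

```text
10.725 [0.55753752 0.14015518 0.22111798] [ 0.70728135 -0.00169553  0.70692647  0.00227702] 0.025285238156957473 [-0.01423472 -0.92825999  0.02851469]
off [306.49547106 236.14581691] on [338.56021191 236.26953754]
```

View pics/wrist8.png

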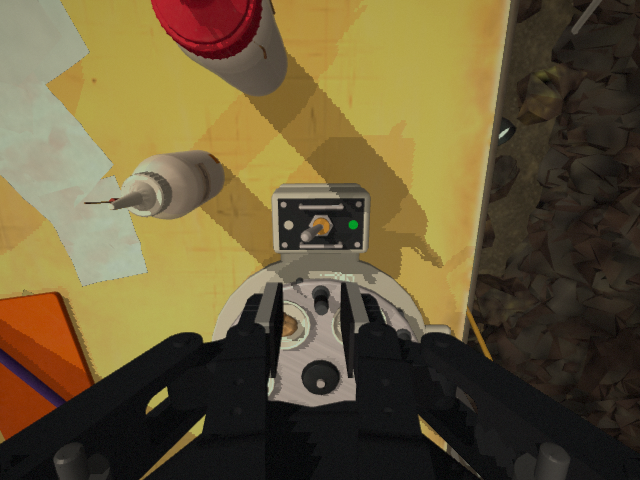

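View pics/both8.png

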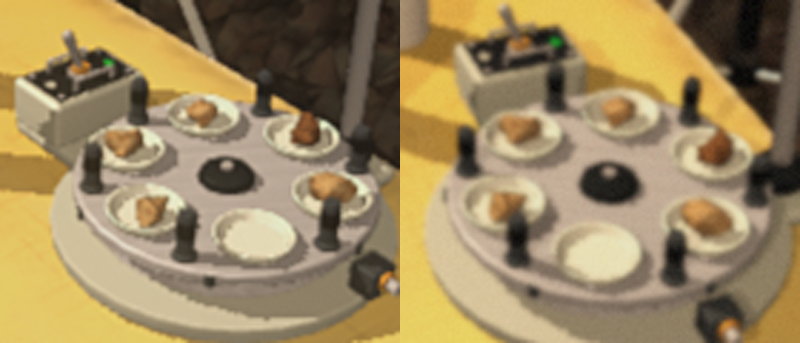

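The posts and dishes are back on their stop positions, the brown find is at (305,130) in the left crop under the lamp, and all finds are in their dishes. Next I'll switch the lamp on.

Emit:
carry_out(targets=[5,-0.3,0,0,0.7,4,0,0,0,0.7,2,0,0,0,0.7,1.9,0,0,0,0.7,0,0,0,0,0.7,0,0,0.7,0,0.7,0,0,0.7,0,0.7,0,0,0.6,0,0.7,0,0,0.5,0,0.7,0,0,0.3,0,0.7,0,0,0,0,0.7])

```text
clock: 12.25
tcp_pos: [0.5834, 0.1334, 0.0928]
orientation: [0.706, -0.0, 0.708, 0.0]
wrist_force: [-6.5, -1.0, 7.1]
gripper_width: 0.0256
```

```bash
python3 - <<'E'
from h import *
o=manip.get_obs();print(o['clock'],o['tcp_pos'],o['gripper_width'],o['wrist_force'])
cv2.imwrite("pics/wrist9.png",read_camera("wrist")[:,:,::-1])
E
```

```text
12.25 [0.58340739 0.13343665 0.09284736] 0.025586532899034096 [-6.50204704 -1.00978159  7.05464614]
```

View pics/wrist9.png

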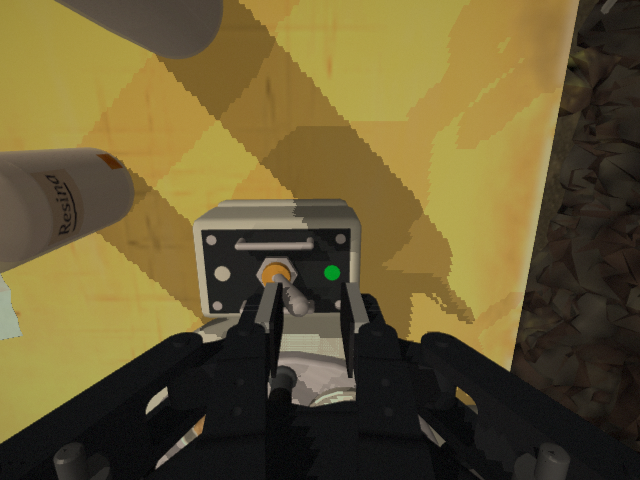

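The toggle now leans to the green side, with its tip at (298,305). I'll ease off and rise.

Emit:
carry_out(targets=[0,0,-0.7,0,0.7,0,0,0,0,0.7,-3,0,0,0,0.7,-5,0,0,0,0.7,-5,0,0,0,0.7,-3,0,0,0,0.7,0,0,0,0,0.7,0,0,0,0,0.7])

```text
clock: 13.3
tcp_pos: [0.5777, 0.1334, 0.2512]
orientation: [0.707, -0.0, 0.707, -0.0]
wrist_force: [0.0, 0.1, -0.8]
gripper_width: 0.0256
```

```bash
python3 - <<'E'
from h import *
o=manip.get_obs();print(o['clock'],o['tcp_pos'],o['wrist_force'])
p=camera_params("wrist")
cv2.imwrite("pics/wrist10.png",read_camera("wrist")[:,:,::-1])
print("off",proj(p,(.5544,.1364,.0918)),"on",proj(p,(.579,.1364,.0918)),"lamp dish",proj(p,(.641,-.0238,.056)))
cv2.imwrite("pics/both10.png",np.hstack([cv2.resize(read_camera(n)[200:320,y:y+140,::-1],(400,343),interpolation=2) for n,y in(("scene",290),("side",290))]))
E
```

```text
13.3 [0.57769656 0.13338001 0.25121754] [ 0.01690094  0.08649044 -0.80298445]
off [283.31455997 218.41815625] on [312.46061836 218.38403803] lamp dish [370.3132533  356.57346469]
```

View pics/wrist10.png

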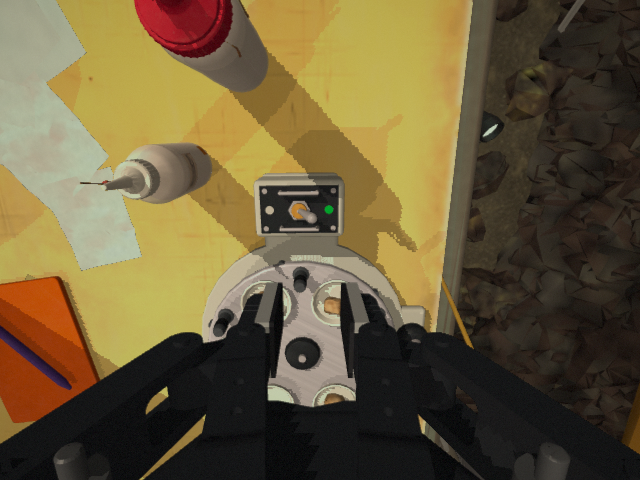

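View pics/both10.png

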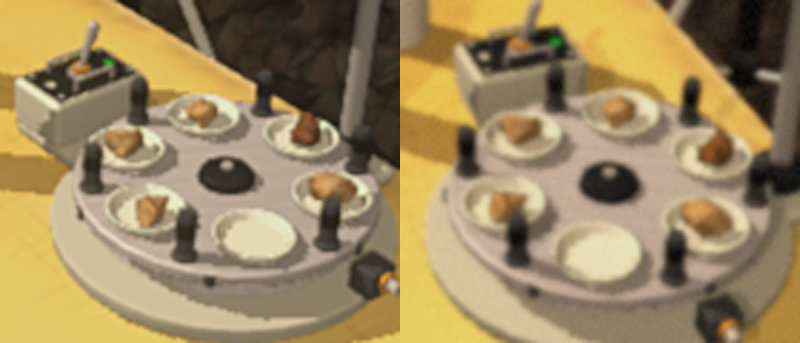

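```bash
python3 - <<'E'
from h import *
ps,pd=camera_params("scene"),camera_params("side")
for p,u in((ps,(396.8,245.5)),(pd,(400.3,252.5))): print(plane(p,u,.060).round(4))
print("lamp spot ~ .641 -.0238"); print(manip.sign_off())
E
```

```text
[ 0.6393 -0.027   0.06  ]
[ 0.64   -0.0296  0.06  ]
lamp spot ~ .641 -.0238
the job is handed in; nothing more can be done
None
```

The job is done and handed in at about 13.4 s on the robot clock; `sign_off` gave no verdict. I carried the toggle to off, turned the table one stop (60° anticlockwise) by a straddled post, then carried the toggle back to on.

- **Toggle:** in the last pictures it leans to the green dot, with its tip at about (310,218) px. I predicted (312,218) for on and (283,218) for off. After the first switching, its tip matched the off position just as closely.
- **Table and brown find:** the posts and dishes are back on the stop positions. By eye, the brown find is about 3–6 mm from the estimated lamp spot, from two camera rays, against the 18 mm allowed.
- **Other items:** the other four finds lie in their dishes. I saw no sign of contact with the bottles or the blower, though I did not re-measure their positions at the end.
- **Forces:** the readings taken between moves were about 10 N or less. The gripper was clear of everything, with the wrist force near zero, when I handed in.

The only disagreement was a 1–4 px (up to about 3 mm) offset between the predicted and seen positions of the posts. It was within the clearances, and nothing failed.

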